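Start the self-tapping ribbon spindle in its stand

ROBOT

A 6-joint arm with a two-finger parallel gripper is mounted at the origin on a cart in front of the work surface, level with it; the furniture and walls round the work are solid. World frame = base frame: x ahead of the robot, y to its left, z up, the work surface at z = 0. Lengths are in m, angles in degrees, forces in N, time in s.
With the tool pointing down it reaches from about 0.325 to 0.775 m from the base axis. Payload 5.5 kg.
Tool frame: the origin (TCP) lies at the centre of the arm's flange, where the gripper is bolted on; the fingertips stand 182 mm ahead of it and the grasp point (between the pads) lies 163 mm ahead of it; z points along the fingers, y is the direction in which the jaws open and shut (so a half turn about z gives the same grasp; the last joint's range is limited). The gripper opens to 88 mm and grips with 3 to 60 N. Pads are 20 mm wide; open, the fingers measure 115 mm over their backs; the gripper's body (75 mm by 178 mm) begins 61 mm behind the grasp point.
Start: joints at [-78.65, 5.22, 70.514, -0, 104.267, -3.249], TCP at [0.151, -0.581, 0.405] pointing down, gripper open.
Joint ranges: [-164.24, 164.24], [-49.07, 125.15], [9.68, 141.18], [-86.29, 266.29], [3.28, 154.24], [-151.56, 151.56]. Speed limits (degrees/s): [147.25, 147.25, 172.46, 180, 180, 180].

INTERFACE

Orientations are given as [roll, pitch, yaw] about the fixed x, y, z axes, in that order (R = Rz(yaw) Ry(pitch) Rx(roll)).
In Python, from station import r gives the robot as it stands. The module is installed in compiled form; this text tells all that it offers. Calls block until the motion is done:
- r.reach(position, orientation): joint-space move of the TCP to a pose.
- r.servo_line(position, rotation=None, speed=0.15): straight line of the TCP; rotation=None keeps the orientation; speed is the mean speed in m/s.
- r.move_joints(angles): joint-space move.
- r.let_go() and r.grab(squeeze=None): open the fingers fully, or close them until they stop; squeeze is the grip in N (None keeps the last).
- r.wait(seconds).
- r.inverse_kinematics(position, orientation): joint angles nearest the present ones, or None.
- r.sense(): the state.
- r.snapshot(name): name is "scene" or "top" or "wrist"; returns a dict with "frame" (420x560x3 uint8, red, green, blue), "fx", "fy", "cx", "cy" (pixels), "R" (3x3) and "t" (3): a world point X has camera coordinates R X + t. Camera axes: x right, y down, z forward; pixel columns grow to the right and rows downward; lengths in m; the calibration is good to about 2 mm. A picture is of the moment at which its call begins. There is no depth.
A pose or a line that the arm cannot do raises r.IKError and nothing moves.
- r.hand_in(): hands the job in, once; it reports no verdict.
The state is a dict: "clock": time; "joints": joint angles; "joint_vel": joint speeds; "joint_torque": joint torques, N m; "tcp_pos": TCP position; "orientation": TCP orientation; "contact_force": force on the tool from outside, world axes, zero at the start; "torque": the same for the moment, N m; "opening": finger opening in m.
Only numpy, scipy, OpenCV 4.12 (cv2) and the standard library are available. Lean on these libraries where they do the work, as an engineer would, in place of code of your own. Each camera call takes 0.05 s, during which the arm holds its last target.

TASK

Take the ribbon spindle out of its cork holder, set its steel screw end upright in the pilot hole of the wooden ribbon stand, and screw it in clockwise, pressing down firmly all the while so that it bites, until the brass collar sits home on the wood. Do not ram it: too hard a push splits the block. Let go at the end with the spindle standing upright, and leave the ribbon reels and the honey jar where they are.

Things in the scene. Friction and masses are not known exactly. Their poses are not given: they have to be found in the camera images.
- spindle_center (a point): Spindle, upright, half-way up (48 mm above its tip); z up along it. 96 mm long, 90 g. From the tip: steel screw end 20 mm thick, 30 mm long, with four cutting teeth at its tip; brass collar 35 mm across, 6 mm thick (30 to 36 mm above the tip); round wooden rod 22 mm across, 60 mm long (36 to 96 mm): grip this, from above, any yaw, hard (40 N or more), or it slips under the push.
- spindle_collar (a point): Centre of the underside of the spindle's collar, 30 mm above its tip; z up along the spindle. When the spindle is home this point meets point socket_mouth. Set in the hole, the screw end drops freely 25 mm and then stands on uncut wood, the collar 5 mm above the block.
- holder: Cork holder block 60x60x36 mm, fixed; origin under its centre. The spindle starts with its screw end in the loose hole in its middle, the collar lying on the cork: lift it 32 mm to clear.
- socket_mouth (a point): Centre of the mouth of the pilot hole (22 mm wide, 2 mm chamfer) in the level top of the stand's block; z up. Pressed and turned clockwise seen from above, the spindle sinks here 2.4 mm per radian, 2.1 rad in all, so usually two grasps or more. Pushed with less than about 8 N it spins idly, and it bites well at 16 to 20 N; pushed without turning it does not sink. It keeps its depth when let go. Once the collar is on the block it goes no deeper.
- stand: Ribbon stand: dark wooden foot plate 110x110x12 mm, fixed to the counter, origin under its centre; on it a pale wooden block 80x80 mm, top 60 mm above the counter, the hole in its middle. The block lies on rubber pads: it gives 1 mm per 12 N of downward push and comes back when released. More than 30 N of push splits it.
- block (a joint): How far the stand's pale block is pressed down into its rubber pads, in m: 0 unloaded, 0.001 at a push of 12 N, 0.0025 at 30 N (the limit).
- reel_1_center (a point): Bystander: reel of red ribbon, 66 mm wide, 26 mm high, lying flat; the point is its centre half-way up.
- reel_2_center (a point): Bystander: reel of gold ribbon, 60 mm wide, 22 mm high, lying flat; the point is its centre half-way up.
- honey_center (a point): Bystander: honey jar, 54 mm wide, 75 mm high, standing; the point is its centre half-way up.
Mind the look-alikes: they are no part of the job. Of the things like the part that bears spindle_center, leave any that is red; of the rest the smaller one is meant.

How it is judged:
By the outcome, as a careful person would: the job done as asked, in the order asked, and still so for the second after the job is handed in, with the robot touching nothing.
It also fails if it takes over 72 s, if anything falls off the work surface, if the arm or the gripper's body presses on something with over 40 N, if the wrist force passes 120 N, or if a joint passes its speed limit or range.

## Working session

There is one attempt and no reset: what is moved stays moved. The work goes in short steps, each a Python script; the robot and the scene stay as the last script left them, time stands still between calls to the robot, and variables do not carry over. Pictures are saved under pics/ and viewed, and the job is handed in when it is done.

```bash
mkdir -p pics
python3 - <<'E'
from station import r
import cv2
s=r.sense();print(s)
for n in ("scene","top","wrist"):
    d=r.snapshot(n);cv2.imwrite(f"pics/{n}0.png",d["frame"][:,:,::-1]);print(n,d["fx"],d["cx"],d["cy"],d["R"],d["t"])
E
```

```text
{'clock': 0.0, 'joints': array([-7.86510085e+01,  5.26232254e+00,  7.05798311e+01,  8.74541715e-04,
        1.04266775e+02, -3.24825577e+00]), 'joint_vel': array([-0.00400694,  0.01203269,  0.0878327 , -0.04061765,  0.10397987,
        0.08094088]), 'joint_torque': array([-3.00056499e-04, -4.46443605e+01, -4.06446362e+01,  6.98694144e-02,
        2.92796904e-02, -1.19236352e-04]), 'tcp_pos': array([ 0.15122971, -0.58068684,  0.40353495]), 'orientation': array([-1.79891294e+02, -7.01876674e-03,  1.45974554e+01]), 'contact_force': array([ 0.11139791, -0.1125166 ,  0.4541041 ]), 'torque': array([-0.00601974,  0.02675229, -0.03702974]), 'opening': 0.0877214310733832}
scene 402.7213810435551 280.6030330776435 210.66742135432585 [[-0.92191366 -0.38695877 -0.01838771]
 [-0.2252115   0.57396862 -0.78729906]
 [ 0.31520624 -0.72168063 -0.61629708]] [ 0.58251546 -0.03842997  0.98517269]
top 530.4814240879813 278.6379755546285 213.76389510388864 [[ 0.01587862 -0.99956394 -0.02489572]
 [-0.996275   -0.0137059  -0.08513673]
 [ 0.08475839  0.02615484 -0.9960582 ]] [0.33127165 0.5082705  0.87679443]
wrist 344.34783041565 284.0571335007508 205.51479644900058 [[ 0.25177769 -0.96778461 -0.00096916]
 [-0.92498574 -0.24093746  0.2938546 ]
 [-0.28462147 -0.07308957 -0.95584964]] [-0.59952401 -0.03551467  0.39054817]
```

View pics/scene0.png

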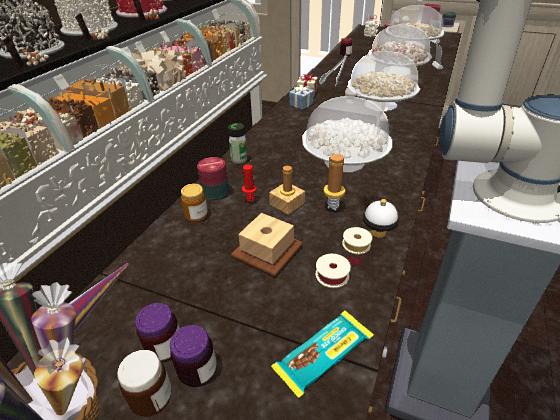

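View pics/top0.png

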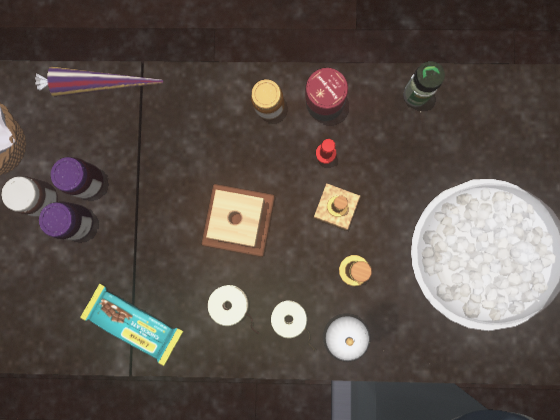

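View pics/wrist0.png

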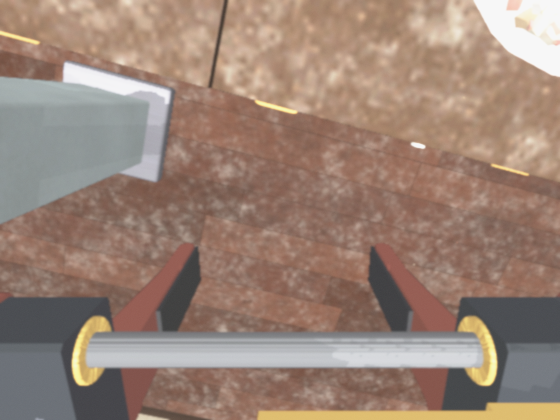

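Top view: spindle in its cork holder with rod top near (340,204); stand's hole near (235,217). The big spindle at (357,270) and the red one at (326,152) are look-alikes. I'll enlarge these for exact pixels.

```bash
cat > h.py <<'E'
import numpy as np, cv2
def ray(d,u,v,z):
    R=np.array(d["R"]);t=np.array(d["t"]);c=-R.T@t
    w=R.T@np.array([(u-d["cx"])/d["fx"],(v-d["cy"])/d["fy"],1.])
    return c+w*(z-c[2])/w[2]
def proj(d,X):
    p=np.array(d["R"])@np.array(X)+np.array(d["t"]);return np.array([d["fx"]*p[0]/p[2]+d["cx"],d["fy"]*p[1]/p[2]+d["cy"]])
def save(n,im,x0,y0,x1,y1,k):
    cv2.imwrite(f"pics/{n}.png",cv2.resize(im[y0:y1,x0:x1,::-1],None,fx=k,fy=k,interpolation=cv2.INTER_CUBIC))
E
python3 - <<'E'
from station import r
from h import *
import pickle
d=r.snapshot("top");s=r.snapshot("scene");pickle.dump((d,s),open("v0.pkl","wb"))
save("top_c",d["frame"],195,130,375,290,4.4)
save("scene_c",s["frame"],220,150,380,270,5)
f=d["frame"]
hsv=cv2.cvtColor(f,cv2.COLOR_RGB2HSV)
g=f.max(2)
# block
m=(g>150).astype(np.uint8)
n,l,st,ce=cv2.connectedComponentsWithStats(m)
for i in range(1,n):
    if st[i,4]>150 and 190<ce[i,0]<400 and 130<ce[i,1]<290: print(i,st[i],ce[i],hsv[l==i].mean(0))
E
```

```text
18 [316 139  20  24 285] [326.05964912 150.18596491] [  0.47719298 168.95087719 215.45263158]
21 [ 314  183   46   46 1256] [336.57961783 205.73805732] [ 19.09394904  97.46098726 226.14251592]
22 [ 206  186   67   61 2567] [235.54966887 215.43046358] [ 20.01090767  73.24659135 227.99688352]
27 [339 255  32  31 675] [354.96740741 270.10518519] [ 19.31259259 115.26814815 223.81333333]
```

View pics/top_c.png

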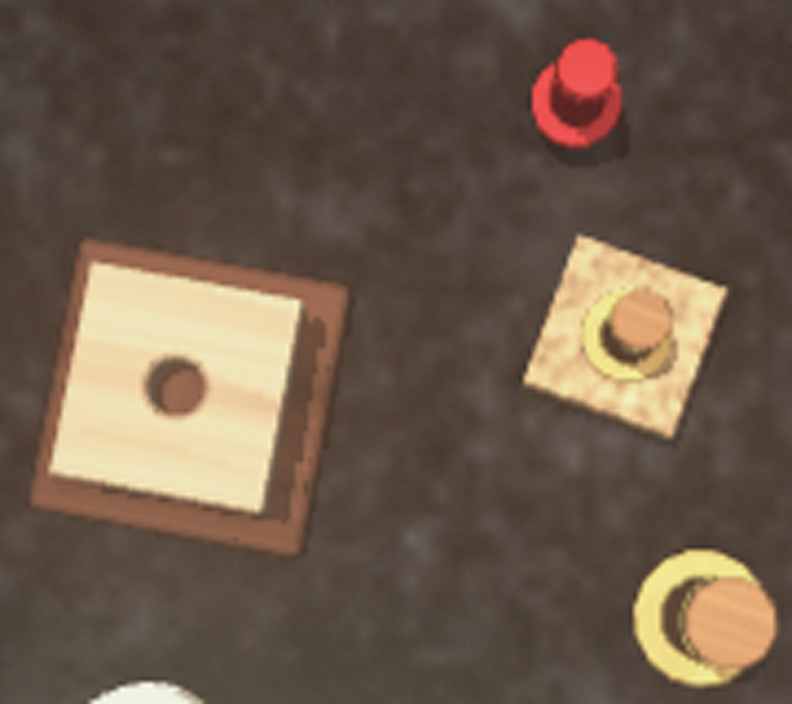

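View pics/scene_c.png

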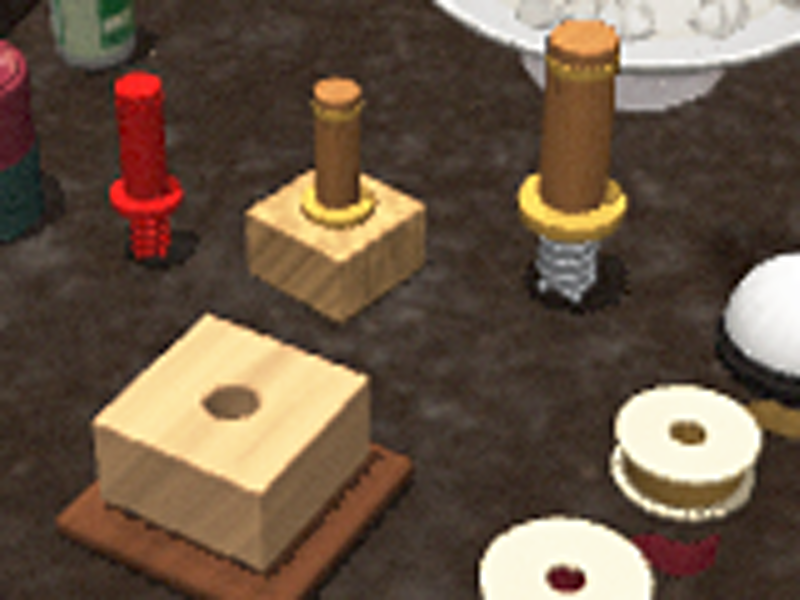

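The top crop shows the hole at crop (176,387), with block corners around it, the rod top at (641,319), and cork corners averaging (626,337). Next I'll cast these and cross-check them in the scene view.

Run:
```python
from h import *
import pickle
d,s=pickle.load(open("v0.pkl","rb"))
T=lambda x,y:((x+.5)/4.4-.5+195,(y+.5)/4.4-.5+130)
S=lambda x,y:((x+.5)/5-.5+220,(y+.5)/5-.5+150)
np.set_printoptions(precision=4,suppress=True)
print("hole top",ray(d,*T(176,387),.06),"scene",ray(s,*S(231,403),.06))
B=[ray(d,*T(*p),.06) for p in((90,263),(303,300),(263,514),(50,474))];print("block",np.mean(B,0),[np.linalg.norm(B[i]-B[i-1]) for i in range(4)])
B2=[ray(s,*S(*p),.06) for p in((210,315),(370,379),(262,493),(95,425))];print("block sc",np.mean(B2,0),[np.linalg.norm(B2[i]-B2[i-1]) for i in range(4)])
print("rodtop",ray(d,*T(641,319),.102),"scene",ray(s,*S(337,90),.102))
C=[ray(d,*T(*p),.036) for p in((579,236),(727,289),(675,439),(524,383))];print("cork",np.mean(C,0),[np.linalg.norm(C[i]-C[i-1]) for i in range(4)])
C2=[ray(s,*S(*p),.036) for p in((335,168),(425,212),(341,258),(247,213))];print("cork sc",np.mean(C2,0))
print("big",ray(d,*T(731,622),.13),"red",ray(d,*T(587,67),.1), "jar",ray(d,267,92,.075))
for u in ((227,305),(289,319)):print(ray(d,*u,.025))
```

```text
hole top [0.4931 0.41   0.06  ] scene [0.4907 0.41   0.06  ]
block [0.493  0.4098 0.06  ] [np.float64(0.08026251116570514), np.float64(0.08115113450351819), np.float64(0.0810651815281101), np.float64(0.08076367514880037)]
block sc [0.4901 0.4081 0.06  ] [np.float64(0.08156549748311163), np.float64(0.07949800104356826), np.float64(0.07882229086435556), np.float64(0.07812792259485168)]
rodtop [0.5163 0.2411 0.102 ] scene [0.514  0.2386 0.102 ]
cork [0.5167 0.2408 0.036 ] [np.float64(0.06039641318415939), np.float64(0.05992933527734102), np.float64(0.06087035455662563), np.float64(0.06109693897954859)]
cork sc [0.5136 0.2411 0.036 ]
big [0.4109 0.2127 0.13  ] red [0.607  0.2608 0.1   ] jar [0.6994 0.3598 0.075 ]
[0.3481 0.4232 0.025 ]
[0.3268 0.3186 0.025 ]
```

Run:
```python
from station import r
from h import *
np.set_printoptions(precision=4,suppress=True)
s=r.sense();p=s["tcp_pos"]
print(r.inverse_kinematics([p[0],p[1],.55],[180,0,14.6]))
sp=[.5153,.2405];O=[180,0,180]
print(r.inverse_kinematics(sp+[.5],O),r.inverse_kinematics(sp+[.243],O),r.inverse_kinematics([.492,.41,.27],O))
r.servo_line([p[0],p[1],.53],speed=.2)
r.reach(sp+[.50],O)
r.servo_line(sp+[.36],speed=.2)
s=r.sense();print(s["clock"],s["joints"],s["tcp_pos"],s["contact_force"])
d=r.snapshot("wrist");cv2.imwrite("pics/w1.png",d["frame"][:,:,::-1])
print(proj(d,[.5153,.2405,.102]))
t=r.snapshot("scene");cv2.imwrite("pics/s1.png",t["frame"][:,:,::-1])
import pickle;pickle.dump(d,open("w1.pkl","wb"))
```

```text
[-78.6496  10.2463  49.9523  -0.     119.8014  -3.2496]
[ 21.5916   2.7454  63.3242   0.     113.9304 -68.4084] [ 21.5916   2.0728  90.2248   0.      87.7024 -68.4084] [ 36.7624  12.2333  76.4453   0.      91.3213 -53.2376]
5.025 [ 21.5792   0.0872  80.1492  -0.001   99.6369 -68.407 ] [0.5155 0.2404 0.3617] [-0.2364  0.8177 -0.0849]
[284.1161 214.6209]
```

View pics/w1.png

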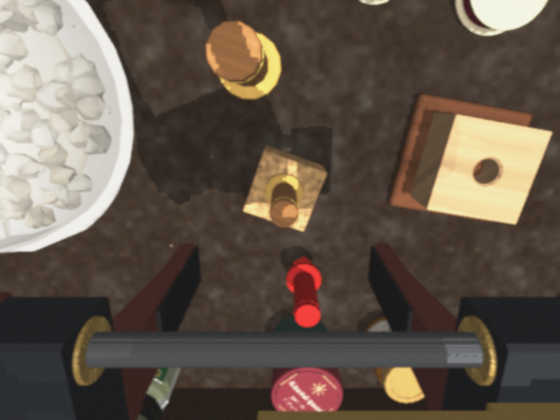

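View pics/s1.png

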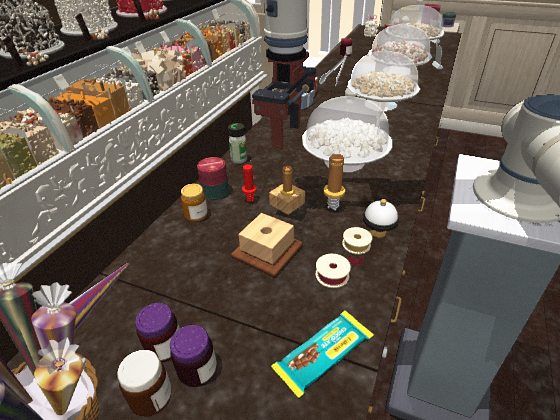

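Wrist view: rod top at about (284,211), the cork block squarely between the jaws, the hole at (487,171). Now I'll measure this third view.

Run:
```python
from h import *
import pickle
np.set_printoptions(precision=4,suppress=True)
d=pickle.load(open("w1.pkl","rb"))
save("w1c",d["frame"],230,140,330,240,6);save("w1h",d["frame"],390,80,560,230,4.4)
print(ray(d,284,211,.102),ray(d,487,171,.06))
R=d["R"];print(-R.T@d["t"])
```

```text
[0.5125 0.2404 0.102 ] [0.4915 0.4087 0.06  ]
[0.4342 0.2405 0.341 ]
```

View pics/w1c.png

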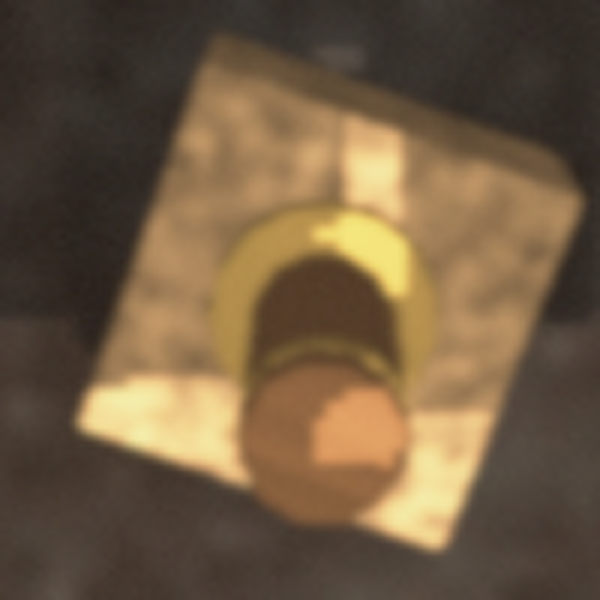

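View pics/w1h.png

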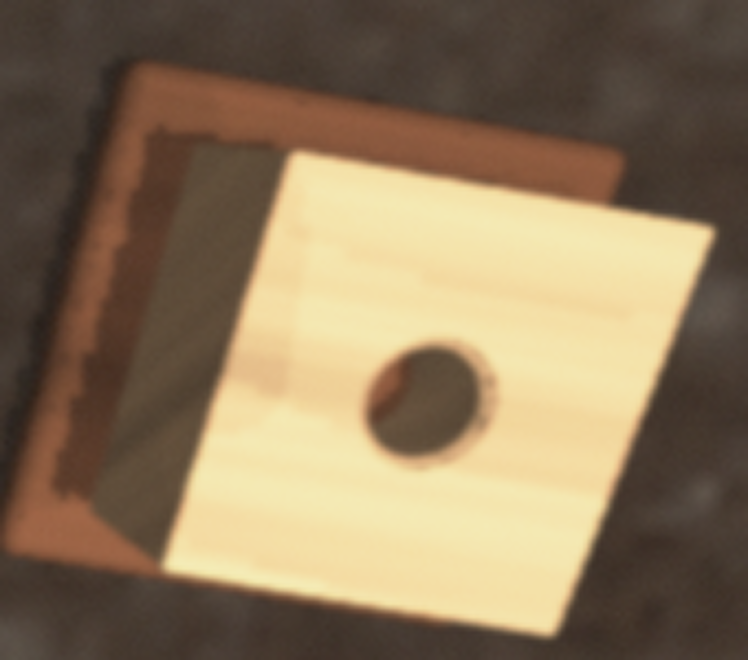

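Refined centres: the rod at (0.515,0.2403), and the hole at about (0.492,0.4095) with three views agreeing within 2.5 mm. Grasp next.

Run:
```python
from station import r
from h import *
np.set_printoptions(precision=4,suppress=True)
def st(m):
    s=r.sense();print(m,round(s["clock"],2),s["tcp_pos"],s["orientation"],s["contact_force"],s["torque"],round(s["opening"],4))
sp=[.515,.2404]
r.servo_line(sp+[.240],speed=.08);st("down")
r.grab(55);st("grab")
r.servo_line(sp+[.300],speed=.08);st("lift")
r.servo_line(sp+[.34],speed=.15)
r.wait(.3);st("up")
for n in("scene","wrist","top"):
    d=r.snapshot(n);cv2.imwrite(f"pics/{n}2.png",d["frame"][:,:,::-1])
    if n=="scene": save("scene2c",d["frame"],220,110,360,230,5)
```

```text
down 6.78 [0.5152 0.2405 0.2407] [ 179.9772    0.061  -179.9982] [-0.6342 -1.3576  1.2046] [ 0.055  -0.1741 -0.0062] 0.0881
grab 7.81 [0.515  0.2404 0.24  ] [-179.9966   -0.0029 -179.9986] [ 0.0592 -0.3468 -0.2222] [ 0.0393 -0.1285  0.0414] 0.0212
lift 8.71 [0.5149 0.2404 0.2993] [-179.9792   -0.054  -179.9999] [ 0.494  -0.2506 -0.9981] [ 0.0596 -0.1231  0.044 ] 0.0214
up 9.43 [0.5149 0.2404 0.3388] [-179.9591   -0.1    -179.9994] [ 0.1719 -0.0575 -1.2671] [ 0.0927 -0.1582  0.0109] 0.0216
```

View pics/scene2c.png

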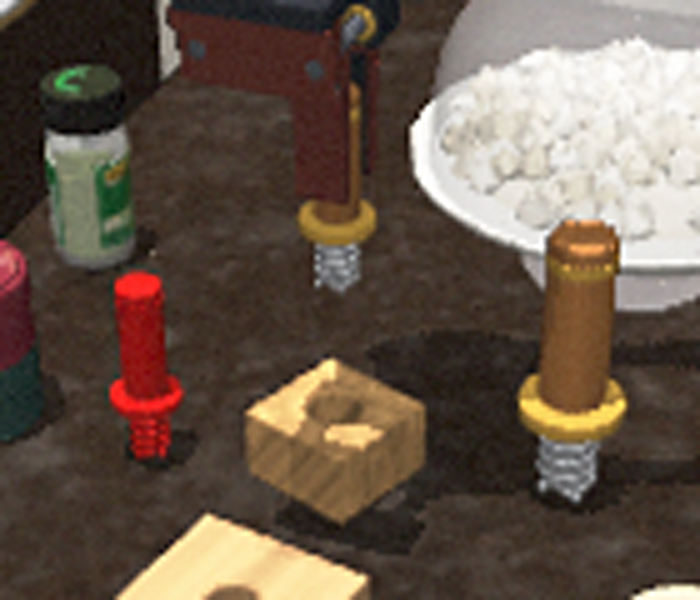

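View pics/wrist2.png

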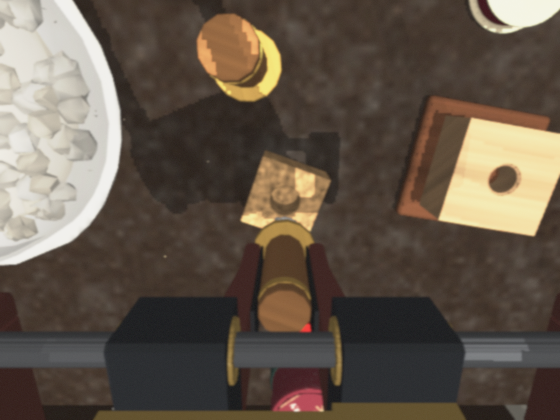

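Spindle is gripped and upright, and the cork is empty. Now over the hole, with the last joint turned back to leave room for one long twist.

Run:
```python
from station import r
from h import *
np.set_printoptions(precision=4,suppress=True)
def st(m):
    s=r.sense();print(m,round(s["clock"],2),s["joints"],s["tcp_pos"],s["orientation"],s["contact_force"],s["torque"],round(s["opening"],4))
h=[.492,.4097]
r.servo_line(h+[.34],speed=.12)
r.reach(h+[.34],[180,0,-140]);st("turned")
r.servo_line(h+[.305],speed=.1)
r.wait(.2);st("hover")
for n in("scene","wrist","top"):
    d=r.snapshot(n)
    if n=="scene": save("scene3c",d["frame"],210,130,330,240,5.4)
    elif n=="top":save("top3c",d["frame"],170,150,310,270,5)
    else: cv2.imwrite(f"pics/{n}3.png",d["frame"][:,:,::-1])
```

```text
turned 11.86 [ 36.7109  11.2285  70.4643  -0.0013  98.2979 -93.1333] [0.4921 0.4094 0.3401] [-179.9982    0.0092 -140.1559] [ 0.0669  0.1258 -1.3091] [ 0.0844 -0.1091  0.0297] 0.0215
hover 12.56 [ 36.7414  11.5324  73.5711   0.0004  94.8041 -93.2537] [0.4921 0.4098 0.3061] [-179.9952    0.0924 -140.0049] [-0.5382  1.0773 -1.3247] [ 0.0991 -0.1241  0.0805] 0.0213
```

View pics/scene3c.png

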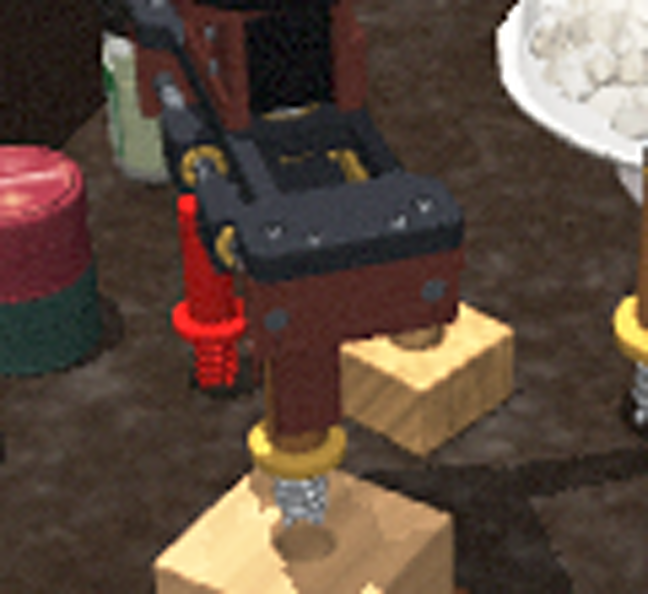

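View pics/wrist3.png

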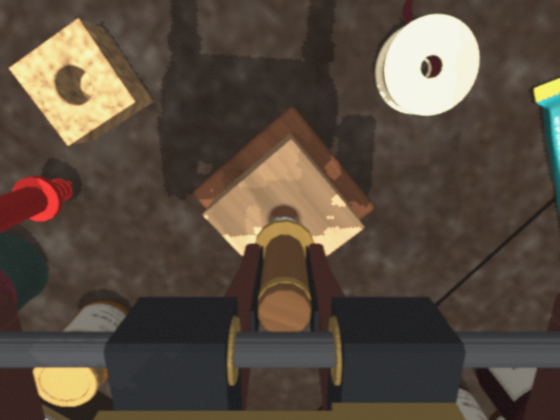

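Wrist view: the hole at (284,213) is in line with the collar at column 284, and the scene view shows the tip over the mouth at crop (303,545). Lowering with force checks.

Run:
```python
from station import r
from h import *
np.set_printoptions(precision=4,suppress=True)
h=[.492,.4097]
for z in (.300,.296,.292,.288,.284,.280,.277,.274,.272,.270,.269,.268,.2675,.267,.2665):
    r.servo_line(h+[z],speed=.04); r.wait(.05)
    s=r.sense();f=s["contact_force"];print(z,round(s["clock"],2),s["tcp_pos"],f,s["torque"],round(s["opening"],4))
    if f[2]>5 or np.hypot(f[0],f[1])>8: break
d=r.snapshot("scene");save("scene4c",d["frame"],210,130,330,240,5.4)
```

```text
0.3 13.03 [0.4919 0.4097 0.2996] [ 0.5035 -0.2168 -1.0207] [ 0.0986 -0.0839  0.0538] 0.0217
0.296 13.33 [0.492  0.4097 0.2957] [-0.5156  0.0798 -0.4494] [ 0.104  -0.0944 -0.0805] 0.0214
0.292 13.63 [0.492  0.4097 0.2917] [ 0.2396  0.3905 -1.4942] [ 0.1115 -0.1075  0.0066] 0.0214
0.288 13.93 [0.492  0.4097 0.2877] [-0.4129  0.5192 -0.955 ] [ 0.1042 -0.1101 -0.0431] 0.0215
0.284 14.23 [0.492  0.4097 0.2837] [ 0.08   -0.2823 -1.3954] [ 0.1338 -0.1241 -0.0328] 0.0214
0.28 14.53 [0.492  0.4097 0.2798] [ 0.6303  0.7483 -0.2427] [ 0.0659 -0.1147 -0.0368] 0.0212
0.277 14.83 [0.492  0.4097 0.2768] [-0.3274  0.5119 -1.6919] [ 0.0971 -0.1567  0.018 ] 0.0212
0.274 15.13 [0.492  0.4097 0.2738] [ 1.4188 -0.0251 -0.7783] [ 0.0887 -0.1182  0.0063] 0.0212
0.272 15.43 [0.492  0.4097 0.2719] [-0.7808  0.8224 -0.559 ] [ 0.0802 -0.1638 -0.0124] 0.0212
0.27 15.73 [0.492  0.4097 0.2699] [-0.7836 -1.2518 -0.9419] [ 0.0607 -0.1611 -0.0088] 0.0214
0.269 16.03 [0.492  0.4097 0.269 ] [ 0.1167  0.7199 -0.628 ] [ 0.1107 -0.0871 -0.0316] 0.0219
0.268 16.33 [0.492  0.4097 0.2684] [-0.7265 -0.0105  0.8949] [-0.0233 -0.0811 -0.0262] 0.0213
0.2675 16.63 [0.492  0.4097 0.2681] [-0.8856 -1.2855  3.4711] [-0.0011  0.0677  0.0282] 0.0214
0.267 16.93 [0.492  0.4098 0.2678] [-2.0304 -1.5409  5.6861] [-0.1331  0.188  -0.0509] 0.0215
```

View pics/scene4c.png

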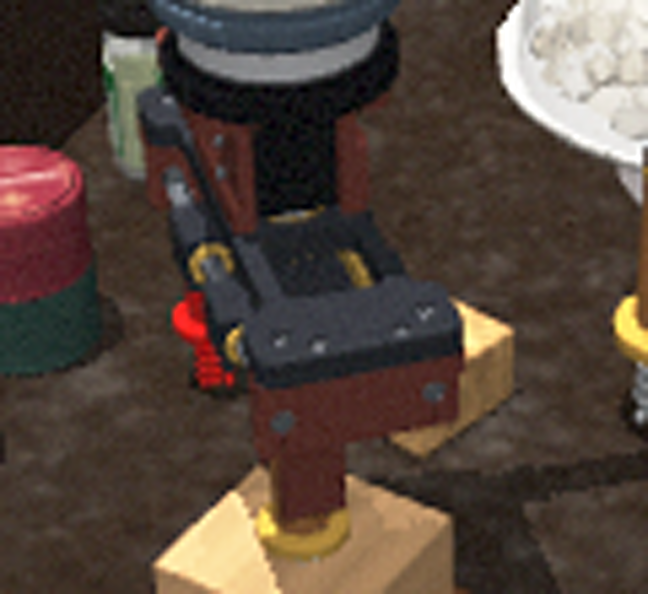

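Tip stands on uncut wood at tcp 0.2685 (0.269 predicted), with lateral forces small. Stiffness is about 4.5 N per mm of command. Press to 17 N and twist with force feedback.

```bash
cat > tw.py <<'E'
from station import r
from h import *
np.set_printoptions(precision=4,suppress=True)
h=[.492,.4097]
def push():
    F=[]
    for i in range(4):
        r.wait(.02);F.append(r.sense()["contact_force"])
    F=np.mean(F,0);return F[2]+1.0,F
def step(z,yaw,m=""):
    r.servo_line(h+[z],[180,0,(yaw+180)%360-180],speed=.04)
    p,F=push();s=r.sense()
    print(m,"z",round(z,5),"yaw",round(yaw,1),"t",round(s["clock"],2),"P",round(p,1),"xy",F[:2],"tcpz",round(s["tcp_pos"][2],5),"ang",s["orientation"],"Tz",round(s["torque"][2],2),"op",round(s["opening"],4))
    return p
E
python3 - <<'E'
from tw import *
z=.267;yaw=-140
p,_=push()
while p<16.5:
    z-=min(.0008,.00015*(18-p)); p=step(z,yaw,"press")
    if z<.262: break
for i in range(5):
    yaw-=6; z-=.00025+.00012*np.clip(17.5-p,-4,3)
    p=step(z,yaw,"turn")
    if p>24: break
E
```

```text
press z 0.2662 yaw -140 t 17.37 P 9.1 xy [-1.9384 -1.6292] tcpz 0.26761 ang [-179.995     0.0804 -139.9987] Tz 0.04 op 0.0212
press z 0.2654 yaw -140 t 17.68 P 10.9 xy [-2.3155 -1.712 ] tcpz 0.26739 ang [-179.9934    0.1071 -140.0006] Tz -0.04 op 0.0215
press z 0.2646 yaw -140 t 18.0 P 12.8 xy [-3.2421 -2.27  ] tcpz 0.26713 ang [-179.9928    0.1303 -139.9967] Tz -0.04 op 0.0215
press z 0.26382 yaw -140 t 18.32 P 14.6 xy [-4.2443 -2.7962] tcpz 0.26691 ang [-179.9901    0.1533 -139.9969] Tz 0.02 op 0.0215
press z 0.2633 yaw -140 t 18.63 P 16.2 xy [-3.9062 -3.001 ] tcpz 0.26676 ang [-179.9881    0.1693 -139.9975] Tz -0.04 op 0.0211
press z 0.26303 yaw -140 t 18.95 P 16.5 xy [-4.4796 -3.5489] tcpz 0.2667 ang [-179.9885    0.1795 -139.9974] Tz -0.04 op 0.0211
press z 0.26281 yaw -140 t 19.27 P 17.0 xy [-4.644  -2.7545] tcpz 0.26661 ang [-179.989     0.1853 -139.9945] Tz -0.02 op 0.0213
turn z 0.2625 yaw -146 t 19.59 P 17.4 xy [-3.8615 -3.1416] tcpz 0.2664 ang [ 179.9924    0.2027 -145.9994] Tz 0.05 op 0.0214
turn z 0.26223 yaw -152 t 19.92 P 17.1 xy [-3.6953 -2.9178] tcpz 0.26619 ang [ 179.9698    0.2268 -152.0047] Tz 0.0 op 0.0214
turn z 0.26193 yaw -158 t 20.24 P 17.2 xy [-3.5906 -3.1354] tcpz 0.26598 ang [ 179.9447    0.2407 -158.0086] Tz -0.05 op 0.0214
turn z 0.26164 yaw -164 t 20.57 P 17.5 xy [-3.4894 -2.927 ] tcpz 0.26576 ang [ 179.9194    0.2412 -164.0066] Tz 0.02 op 0.0214
turn z 0.26139 yaw -170 t 20.89 P 17.4 xy [-3.9921 -3.267 ] tcpz 0.26552 ang [ 179.9013    0.2377 -170.0073] Tz -0.06 op 0.0208
```

It's biting: 1.1 mm in 30° at 17 N. Continuing to seat, watching for a stall.

Run:
```python
from tw import *
z=.26139;yaw=-170;p,_=push()
for i in range(16):
    yaw-=6; z-=.00025+.00012*np.clip(17.5-p,-4,3)
    p=step(z,yaw,"turn")
    if p>22: break
```

```text
turn z 0.26114 yaw -176 t 21.28 P 17.6 xy [-3.7978 -3.246 ] tcpz 0.26525 ang [ 179.8792    0.2269 -176.0083] Tz -0.01 op 0.0214
turn z 0.2609 yaw -182 t 21.61 P 17.5 xy [-3.4418 -3.0871] tcpz 0.26504 ang [179.8539   0.216  177.9843] Tz -0.01 op 0.0215
turn z 0.26066 yaw -188 t 21.93 P 17.6 xy [-3.5933 -3.6456] tcpz 0.26485 ang [179.8338   0.2074 171.9876] Tz -0.03 op 0.0213
turn z 0.26042 yaw -194 t 22.26 P 17.7 xy [-3.4308 -3.0035] tcpz 0.26461 ang [179.8036   0.1824 165.9864] Tz -0.08 op 0.0211
turn z 0.2602 yaw -200 t 22.58 P 17.5 xy [-3.3956 -3.2239] tcpz 0.2644 ang [179.7888   0.1656 159.9895] Tz -0.04 op 0.0214
turn z 0.25995 yaw -206 t 22.91 P 17.7 xy [-3.4566 -2.9221] tcpz 0.26423 ang [179.7644   0.1447 153.9874] Tz -0.0 op 0.0212
turn z 0.25972 yaw -212 t 23.23 P 17.5 xy [-3.406  -2.9259] tcpz 0.26398 ang [179.7511   0.1211 147.9903] Tz -0.06 op 0.0213
turn z 0.25947 yaw -218 t 23.56 P 18.0 xy [-3.7985 -3.2852] tcpz 0.26377 ang [179.7336   0.0919 141.9859] Tz -0.07 op 0.0213
turn z 0.25928 yaw -224 t 23.88 P 17.8 xy [-3.7066 -3.2473] tcpz 0.26357 ang [179.7234   0.0667 135.9
[... 194 characters left out ...]
0469 -2.915 ] tcpz 0.26317 ang [179.7061   0.0035 123.9893] Tz -0.03 op 0.0211
turn z 0.25863 yaw -242 t 24.86 P 17.6 xy [-2.9975 -3.1413] tcpz 0.26294 ang [179.7056  -0.0279 117.9913] Tz -0.01 op 0.0213
turn z 0.2584 yaw -248 t 25.18 P 17.3 xy [-2.9457 -2.6893] tcpz 0.26275 ang [179.7049  -0.0623 111.9878] Tz -0.03 op 0.0211
turn z 0.25812 yaw -254 t 25.51 P 17.7 xy [-2.8582 -3.1028] tcpz 0.2625 ang [179.709   -0.0882 105.988 ] Tz -0.08 op 0.0212
turn z 0.25788 yaw -260 t 25.83 P 17.9 xy [-3.0554 -2.9864] tcpz 0.26237 ang [179.7103  -0.1324  99.9858] Tz -0.1 op 0.0217
turn z 0.25768 yaw -266 t 26.16 P 18.5 xy [-3.1679 -2.6172] tcpz 0.26233 ang [179.7219  -0.171   93.9865] Tz -0.12 op 0.0213
```

Run:
```python
from tw import *
z=.25768;yaw=-266;p,_=push()
for i in range(6):
    yaw-=6; z-=.0001+.00012*np.clip(18.0-p,-4,3)
    p=step(z,yaw,"turn")
    if p>22: break
d=r.snapshot("scene");save("scene5c",d["frame"],210,130,330,240,5.4)
d=r.snapshot("wrist");cv2.imwrite("pics/wrist5.png",d["frame"][:,:,::-1])
print(r.sense()["joints"])
```

```text
turn z 0.25768 yaw -272 t 26.55 P 18.7 xy [-3.0869 -2.5586] tcpz 0.26234 ang [179.7346  -0.2016  87.9849] Tz -0.14 op 0.0216
turn z 0.25767 yaw -278 t 26.88 P 18.4 xy [-3.0536 -2.5054] tcpz 0.26234 ang [179.7542  -0.2307  81.9794] Tz -0.11 op 0.0212
turn z 0.25761 yaw -284 t 27.2 P 18.9 xy [-3.0621 -2.501 ] tcpz 0.26232 ang [179.7742  -0.2561  75.9828] Tz -0.04 op 0.0216
turn z 0.25762 yaw -290 t 27.52 P 19.0 xy [-2.6606 -2.4627] tcpz 0.26233 ang [179.7997  -0.28    69.9826] Tz -0.16 op 0.0216
turn z 0.25763 yaw -296 t 27.85 P 18.4 xy [-2.8367 -2.9458] tcpz 0.2623 ang [179.8279  -0.2973  63.9818] Tz -0.09 op 0.0214
turn z 0.25758 yaw -302 t 28.18 P 18.9 xy [-3.2007 -2.7359] tcpz 0.26232 ang [179.8565  -0.3181  57.9821] Tz -0.1 op 0.0215
[36.7332 12.3005 77.1529 -0.0195 90.1991 68.753 ]
```

View pics/scene5c.png

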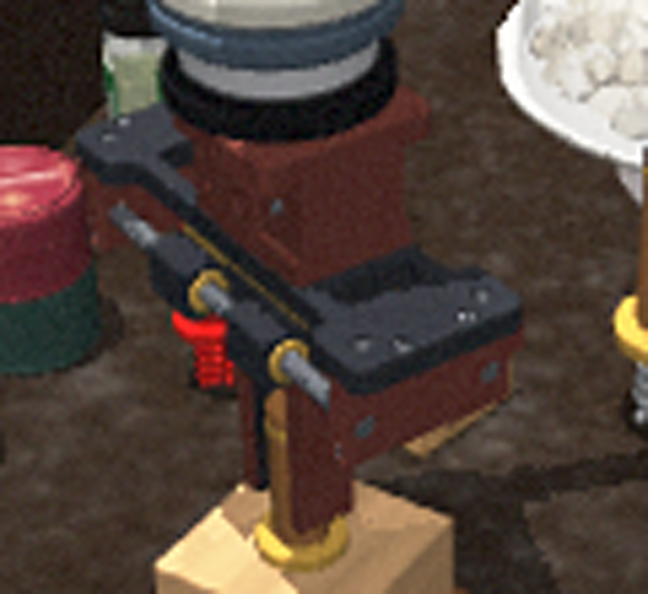

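View pics/wrist5.png

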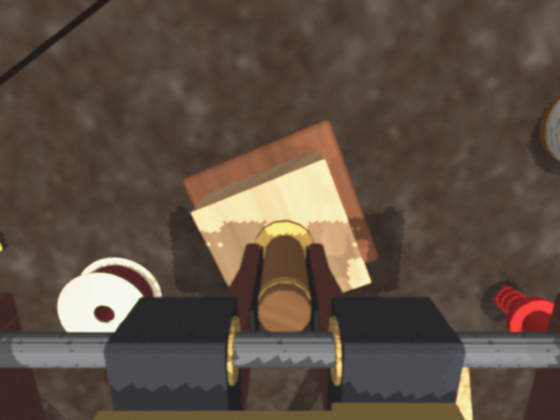

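Depth stalled flat (0.2623) for the last 40°, with constant force and rising torque, so the collar appears home. Now unload, release and retreat.

Run:
```python
from tw import *
for z in (.260,.2620,.2635,.2640):
    p=step(z,-302,"unload")
    if p<1.0: break
r.let_go();r.wait(.3)
s=r.sense();print(s["clock"],s["tcp_pos"],s["contact_force"],s["opening"])
r.servo_line(h+[.34],speed=.08)
r.servo_line(h+[.46],speed=.2)
r.wait(.2)
sc=r.snapshot("scene");tp=r.snapshot("top")
import pickle;pickle.dump((sc,tp),open("v6.pkl","wb"))
save("scene6c",sc["frame"],220,150,380,270,5);cv2.imwrite("pics/scene6.png",sc["frame"][:,:,::-1])
w=r.snapshot("wrist");cv2.imwrite("pics/wrist6.png",w["frame"][:,:,::-1])
print(r.sense()["clock"],proj(sc,[.492,.41,.06]),proj(sc,[.492,.41,.126]))
```

```text
unload z 0.26 yaw -302 t 28.59 P 12.4 xy [-0.5109 -1.002 ] tcpz 0.26297 ang [179.8827  -0.2512  57.9917] Tz -0.04 op 0.0217
unload z 0.262 yaw -302 t 28.91 P 8.4 xy [1.1387 0.3261] tcpz 0.26342 ang [179.9128  -0.1879  57.9925] Tz -0.01 op 0.0211
unload z 0.2635 yaw -302 t 29.23 P 5.2 xy [2.2285 1.1358] tcpz 0.26378 ang [179.9615  -0.0796  57.9931] Tz -0.01 op 0.0215
unload z 0.264 yaw -302 t 29.54 P 4.3 xy [2.0228 1.484 ] tcpz 0.26387 ang [179.9996   0.002   57.9996] Tz -0.06 op 0.0214
30.95 [0.492  0.4097 0.264 ] [ 0.4449 -0.1259  0.6305] 0.0877374833269663
33.15 [265.2289 230.0482] [263.7759 203.7831]
```

View pics/scene6c.png

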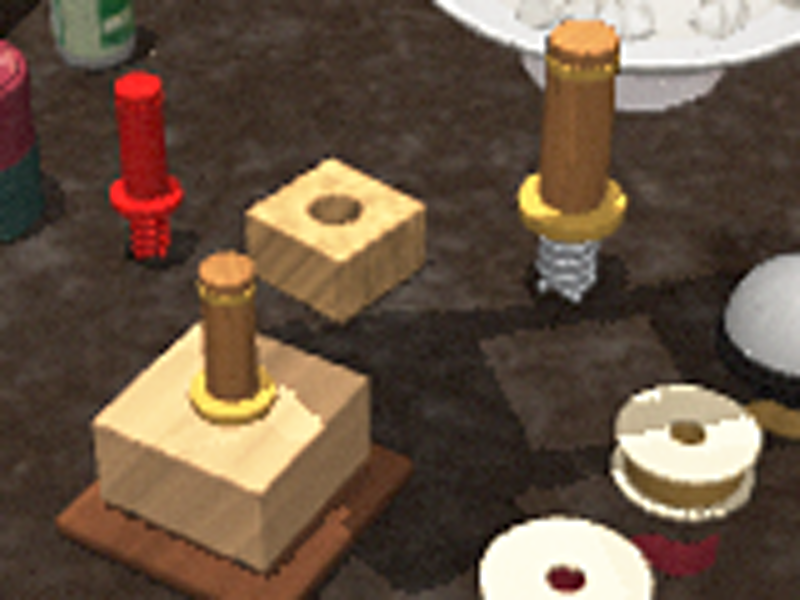

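View pics/wrist6.png

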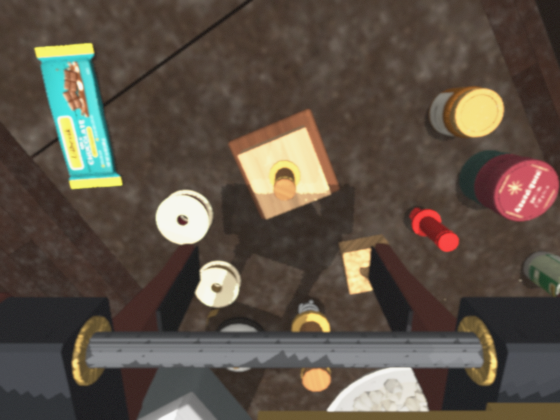

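View pics/scene6.png

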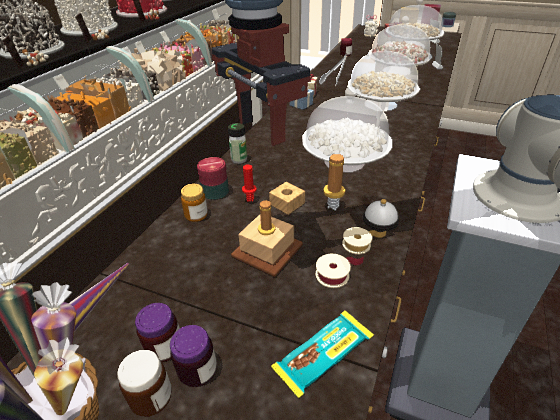

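Scene view: the spindle stands upright on the stand, collar on the wood at crop (232,397). Its rod top is at image (265,203.6); if home it should be at (263.8,203.8). Reels, jar and look-alikes are at the same pixels as before. Handing in.

Run:
```python
from station import r
print(r.hand_in(), r.sense()["clock"])
```

```text
the job is handed in; nothing more can be done
the job is handed in; nothing more can be done
```

The spindle is screwed into the ribbon stand, released and standing upright, and the job is handed in; the clock read about 33 s of the 72 s allowed at the last check before handing in.

- **How it went:** I took the spindle from the cork holder at a 55 N grip and lowered it into the pilot hole. It met uncut wood where expected. One clockwise turn of 162° in a single grasp, at about 17–19 N of push, seated it; the push stayed well below the 30 N limit throughout.
- **Seating:** The spindle stopped sinking after about 126° (120° expected) and went no deeper over the last 36°. The unloaded drop came to about 4.8 mm against the 5 mm expected. That difference is within the slack of my reading.
- **Last pictures:** They show the spindle upright with the collar on the wood. Its top was about 1 pixel from where it should be when home. The scene camera gives only about 0.4 pixel per mm, so the picture alone cannot confirm the last millimetre; that rests on the stall and the measured drop.
- **Bystanders:** The reels, honey jar and look-alikes appear unmoved, judged by eye rather than measured.

The three camera views of the hole and spindle differed by up to about 2.5 mm, and no check failed.

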